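# Close up the jars and pack the seventh into the steam canner

### The job

Six filled jars stand in the round steam-canner pan, but they have drifted and the room for the seventh is split into two gaps. Their lids are only finger-tight, so keep every filled jar upright: without lifting the six, slide them on the rack until one whole place is open; then pick up the seventh filled jar from the table and set it down gently in that place, so that all seven stand flat and upright on the rack inside the pan, one in the middle and six round it. Leave the empty jar, the bowl of lids and the funnel where they are.

Things in the scene. Friction and masses are not known exactly. Their poses are not given: they have to be found in the camera images.
- pan: Steam-canner base: fixed shallow round aluminium pan on the table, outer diameter 224 mm (230 at the rolled rim), rim 55 mm above the table; loop handles on its +y and -y sides, 40 mm up, reaching 39 mm out. Origin under its centre. Its +x axis points to the stretch of wall where the spare room is, about where jar_loose stands
- pan_centre (a point): Centre of the flat perforated rack in the pan on which the jars stand; rack top 12 mm above the table, inner diameter 216 mm. A jar touching the wall has its axis 74 mm from here. There is room for seven jars: one in the middle, six round it, with about 6 mm to spare between neighbours
- jar_mid_c (a point): Filled jar, same size and kind as jar_out; the point is on its axis, 42 mm above its foot; z is up. Stands on the rack in the middle of the pan, free to slide
- jar_loose_c (a point): Filled jar, same size and kind as jar_out; the point is on its axis, 42 mm above its foot; z is up. Stands on the rack near the wall with a gap of roughly 35 to 48 mm on either side (to jar_a one way, to jar_d the other); neither gap takes a jar. Glass slides on metal and glass with friction 0.24 to 0.36; pushed on the glass body it slides upright along the wall
- jar_a_c (a point): Filled jar, same size and kind as jar_out; the point is on its axis, 42 mm above its foot; z is up. Stands on the rack against the wall, next to jar_loose on one side, jar_b close behind it
- jar_b_c (a point): Filled jar, same size and kind as jar_out; the point is on its axis, 42 mm above its foot; z is up. Stands on the rack against the wall, close between jar_a and jar_c
- jar_c_c (a point): Filled jar, same size and kind as jar_out; the point is on its axis, 42 mm above its foot; z is up. Stands on the rack against the wall, close between jar_b and jar_d
- jar_d_c (a point): Filled jar, same size and kind as jar_out; the point is on its axis, 42 mm above its foot; z is up. Stands on the rack against the wall, next to jar_loose on the other side, jar_c close behind it
- jar_out_c (a point): The seventh filled jar, on the table left or right of the pan. 84 mm tall: clear glass body 68 mm in diameter up to 50 mm above the foot, shoulder narrowing to 45 mm at 62 mm, gold lid 48 mm in diameter from 66 to 84 mm; 0.3 to 0.4 kg; cream palm-heart sticks inside. The point is on its axis, 42 mm above the foot (half-way up)
- jar_empty_c (a point): Bystander: an empty open glass jar without a lid, 68 mm in diameter, 78 mm tall (mouth 47 mm), standing on the table on the other side of the pan from the seventh jar. The point is on its axis 39 mm above its foot
- lid_bowl: Bystander: small steel bowl with spare gold lids, 130 mm in diameter, 47 mm high, on the table; origin under its centre
- funnel: Bystander: blue canning funnel standing mouth down, 114 mm in diameter, 66 mm high, on the table; origin under its centre

How it is judged (in metres and radians):
At the end, for the whole second after the job is handed in: All seven filled jars stand on the rack inside the pan, at rest: each axis within 78 mm of the pan's centre, each foot on the rack within about 5 mm, each tilted less than 0.08 rad, nothing held (horizontal distance between each of jar_mid_c, jar_loose_c, jar_a_c, jar_b_c, jar_c_c, jar_d_c, jar_out_c and pan_centre below 0.078 m and height (world z) of jar_mid_c between 0.049 and 0.06 m and angle between each of jar_mid_c, jar_loose_c, jar_a_c, jar_b_c, jar_c_c, jar_d_c, jar_out_c's own z axis and vertical below 0.08 rad and linear speed of each of jar_mid, jar_loose, jar_a, jar_b, jar_c, jar_d, jar_out below 0.02 m/s and height (world z) of jar_loose_c between 0.049 and 0.06 m and height (world z) of jar_a_c between 0.049 and 0.06 m and height (world z) of jar_b_c between 0.049 and 0.06 m and height (world z) of jar_c_c between 0.049 and 0.06 m and height (world z) of jar_d_c between 0.049 and 0.06 m and height (world z) of jar_out_c between 0.049 and 0.06 m); the robot touches nothing.
It fails at once if a filled jar is tipped more than about 20 degrees (angle between any of jar_mid_c, jar_loose_c, jar_a_c, jar_b_c, jar_c_c, jar_d_c, jar_out_c's own z axis and vertical above 0.35 rad).
It fails at once if one of the six jars in the pan is lifted more than 12 mm off the rack (height (world z) of any of jar_mid_c, jar_loose_c, jar_a_c, jar_b_c, jar_c_c, jar_d_c above 0.066 m).
It fails at once if the seventh jar is dropped (falls freely more than about 6 mm) (contact force between jar_out and the fingers below 0.05 N and contact force between jar_out and the arm below 0.05 N and linear speed of jar_out above 0.35 m/s).
It fails at once if the empty jar, the bowl of lids or the funnel is shifted more than 30 mm or knocked over (distance of any of jar_empty_c, lid_bowl, funnel from where it was at the start of the episode above 0.03 m or angle between any of jar_empty_c, lid_bowl, funnel's own z axis and vertical above 0.35 rad).
It also fails if it takes over 56 s, if anything falls off the work surface, if the arm or the gripper's body presses on something with over 40 N, if the wrist force passes 120 N, or if a joint passes its speed limit or range.

### The arm

A 6-joint arm with a two-finger parallel gripper is mounted at the origin on the work surface. World frame = base frame: x ahead of the robot, y to its left, z up, the work surface at z = 0. Lengths are in mm, angles in rad, forces in N, time in s.
With the tool pointing down it reaches from about 325 to 925 mm from the base axis. Payload 3.1 kg.
Tool frame: the origin (TCP) lies midway between the tips of the shut fingers; the grasp point (between the pads) lies robot.grip_depth behind it (robot.grip_depth is the distance from the TCP to the grasp point, in mm); z points along the fingers, y is the line along which they close (so a half turn about z gives the same grasp; the last joint's range is limited). The gripper opens to 85 mm and grips with 20 to 120 N. Pads are 22 mm wide; open, the fingers measure 114 mm over their backs; the gripper's body (76 mm by 85 mm) begins 54 mm behind the grasp point. The pads swing forward as they close: fully open they stand 13 mm farther back than shut.
Start: joints at [1.052, 0.217, 1.613, -0, 1.311, -0.112], TCP at [247.279, 574.014, 231.3] pointing down, gripper open.
Joint ranges: [-2.75, 2.75], [-0.78, 2.1], [0.31, 2.55], [-1.13, 4.27], [0.13, 2.63], [-2.58, 2.58]. Speed limits (rad/s): [2.79, 2.79, 3.14, 3.14, 3.14, 3.14].

### API

Orientations are given as a unit quaternion [w, x, y, z].
In Python, from bench import robot, eyes gives the robot as it stands.
- The arm moves only by the tool apply_moves, never from a script. Its argument "moves" is one flat list of numbers, 7 for each row, row after row: the shift along the tool's x, y, z in mm, then the turn, a rotation vector about the tool's x, y, z in rad, then the finger opening in mm, from 0 to 85.4. In form: [tx, ty, tz, ax, ay, az, gripper, tx, ty, tz, ax, ay, az, gripper, ...]. A call has exactly 8 rows; each row shifts and turns the commanded pose from where the row before left it, along the tool's axes as they then stand; what a row does not reach is not made up. A row lasts 1/8 s, in which the tool goes at most 62.5 mm and 10.7 degrees, less where a joint would pass 70% of its speed; a pose out of reach is approached as far as the arm can. A call is refused whole if a number of a shift passes 62.5 or a number of a turn 0.188, either way. A call with a gripper value outside its range is refused whole. The fingers move at their own pace and stop on an object; the grip force is fixed at half the most. Time passes only in rows, so rows that do not move let the fingers close, or fill a call up. It gives the time, the measured TCP pose, the force, the opening and the grip force at its end, in the units of the state.
- robot.state(): the state, without advancing time (a new reading comes with each control period).
- eyes.camera(name): name is "side" or "top"; returns (picture, depth): 420x560x3 uint8, red, green, blue; 420x560 float32, mm along the optical axis (not along the pixel's ray), 0 where there is no reading.
- eyes.calibration(name): a dict with "camera_matrix" (3x3 intrinsics, pixels), "rvec" (rotation vector, rad) and "tvec" (3), from world to camera coordinates, as OpenCV has them. Camera axes: x right, y down, z forward; pixel columns grow to the right and rows downward; lengths in mm; the calibration is good to about 2 mm. A picture is of the moment at which its call begins. calibration takes no time and is no camera call.
- robot.job_done(): hands the job in; it is judged then, once.
The state is a dict: "t": time; "q": joint angles; "dq": joint speeds; "joint_torque": joint torques, N m; "tcp_pos": TCP position; "orientation": TCP orientation; "contact_force": force on the tool from outside, world axes, zero at the start; "wrist_torque": the same for the moment, N m; "width": finger opening in mm; "grasp_force": force on a finger pad.
Only numpy, scipy, OpenCV 4.12 (cv2) and the standard library are available. Lean on these libraries where they do the work, as an engineer would, in place of code of your own. Each camera call takes 0.05 s, during which the arm holds its last target. There are 200 camera calls.

## Working session

There is one attempt and no reset: what is moved stays moved. The work goes in short steps, Python scripts to look and compute and a tool call to move; the robot and the scene stay as the last step left them, time stands still between calls to the robot, and variables do not carry over. Pictures are saved under pics/ and viewed, at most 10 in all, crops included, and the job is handed in when it is done.

Besides the shell and the picture viewer there is one more tool, called after ">>>" as a command line: name --argument value ..., lists and objects as JSON in quotes. apply_moves: Moves the arm, as the interface text tells. Its arguments: {"type":"object","properties":{"moves":{"type":"array"}},"required":["moves"]}

```bash
mkdir -p pics; ls; cat > h.py <<'E'
import numpy as np, cv2
from bench import robot, eyes
def shot(name,fn=None):
    im,d=eyes.camera(name)
    if fn: cv2.imwrite('pics/'+fn,im[:,:,::-1])
    return im,d
def cal(name):
    c=eyes.calibration(name); K=np.array(c["camera_matrix"]); R=cv2.Rodrigues(np.array(c["rvec"],float))[0]; t=np.array(c["tvec"],float).ravel()
    return K,R,t
def cloud(name,d):
    K,R,t=cal(name); v,u=np.mgrid[:d.shape[0],:d.shape[1]]
    p=np.stack([(u-K[0,2])/K[0,0]*d,(v-K[1,2])/K[1,1]*d,d],-1)
    return (p-t)@R
def onplane(name,u,v,z):
    K,R,t=cal(name); r=R.T@np.array([(u-K[0,2])/K[0,0],(v-K[1,2])/K[1,1],1]); c=-R.T@t
    return c+r*(z-c[2])/r[2]
E
python3 - <<'E'
from h import *
print(robot.grip_depth, robot.state())
im,d=shot('top','top0.png'); im2,d2=shot('side','side0.png')
np.savez('s0.npz',im=im,d=d,im2=im2,d2=d2)
for n in('top','side'):
    K,R,t=cal(n); print(n,-R.T@t,K[0,0]); print(R.round(2))
E
```

```text
pics
18.700000000000003 {'t': 0.0, 'q': array([ 1.05180420e+00,  2.17771615e-01,  1.61494900e+00,  4.42056465e-06,
        1.31130230e+00, -1.12189864e-01]), 'dq': array([-7.25976905e-04, -8.09459151e-04,  3.94471937e-04, -6.85216119e-04,
       -2.41641258e-03,  6.60944869e-05]), 'joint_torque': array([-1.93429812e-03, -3.96858752e+01, -3.03843319e+01, -1.04061485e-04,
        1.00381637e-02, -7.81247280e-07]), 'tcp_pos': array([246.85711251, 573.28458311, 229.9496896 ]), 'orientation': array([-3.79179757e-04,  2.02001919e-01,  9.79384372e-01, -1.15445448e-03]), 'contact_force': array([0.16376614, 0.87561272, 1.18898741]), 'wrist_torque': array([ 0.05114571, -0.01781667,  0.01685362]), 'grasp_force': 0.0, 'width': 85.25599522148025}
top [ 410.32855202   27.63600837 1039.64771918] 449.81710539112703
[[-0.01 -1.    0.01]
 [-1.    0.01 -0.06]
 [ 0.06 -0.01 -1.  ]]
side [  39.80448357 -793.46075264  615.77739996] 414.7093409149393
[[ 0.89 -0.46 -0.01]
 [-0.25 -0.46 -0.86]
 [ 0.39  0.76 -0.52]]
```

View pics/top0.png

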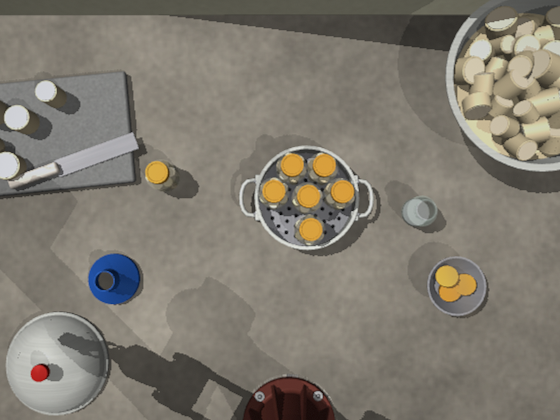

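View pics/side0.png

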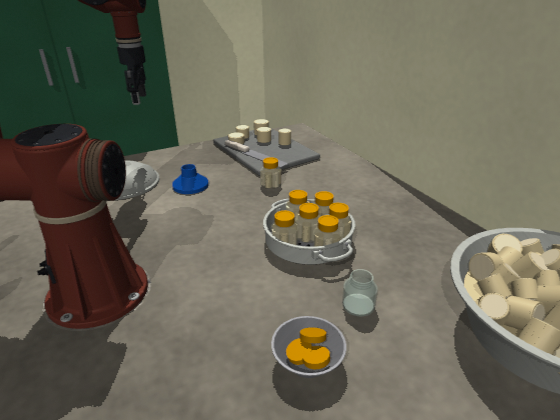

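The top view shows the pan at (307,197), with the loose jar at (311,230) on the robot's side. The seventh jar is at (157,173), the empty jar at (420,211), the bowl at (457,286) and the funnel at (114,279).

```bash
cat >> h.py <<'E'
def lids(im,d):
    h=cv2.cvtColor(im,cv2.COLOR_RGB2HSV)
    m=((h[...,0]>10)&(h[...,0]<28)&(h[...,1]>170)&(h[...,2]>110)).astype(np.uint8)
    n,l,s,c=cv2.connectedComponentsWithStats(m)
    P=cloud('top',d); out=[]
    for i in range(1,n):
        if s[i,4]<60: continue
        k=l==i; z=np.median(P[k][:,2])
        kk=k&(abs(P[...,2]-z)<6)
        mp=P[kk][:,:2]; mid=(mp.min(0)+mp.max(0))/2
        out.append((s[i,4],c[i].round(1),P[kk][:,:2].mean(0).round(1),mid.round(1),round(float(z),1),np.ptp(mp,axis=0).round(0)))
    return out
E
python3 - <<'E'
from h import *
a=np.load('s0.npz'); im,d=a['im'],a['d']
for o in lids(im,d): print(*o)
P=cloud('top',d)
# pan rim: points z 45..60 within region
k=(P[...,2]>48)&(P[...,2]<60)&(d>0)
k[:140]=0;k[255:]=0;k[:,:235]=0;k[:,:][:,380:]=0
q=P[k][:,:2]; c=np.array([487,-5.])
from scipy.optimize import least_squares
c=(q.min(0)+q.max(0))/2
r=np.hypot(*(q-c).T); 
for _ in range(5):
    r=np.hypot(*(q-c).T); s=q[(abs(r-112)<6)]
    c=least_squares(lambda x:np.hypot(*(s-x).T)-112,c,loss='soft_l1').x
print('pan',c,len(s))
for n,(u,v) in dict(empty=(420,211),bowl=(457,286),funnel=(114,279)).items(): print(n,onplane('top',u,v,40).round())
E
```

```text
384 [291.8 165. ] [571.5  -7.7] [571.8  -8. ] 94.2 [45. 42.]
385 [323.7 165.1] [570.9 -75.4] [571.5 -74.9] 94.3 [45. 45.]
373 [156.7 172.3] [558.9 281. ] [558.7 281.1] 82.5 [45. 46.]
380 [273.4 191.1] [516.   31.4] [516.7  31.5] 94.5 [45. 44.]
392 [341.9 191.3] [ 514.6 -113.5] [ 514.  -113.7] 94.4 [45. 47.]
380 [308.  196.1] [505.1 -41.6] [506.  -41.3] 94.4 [45. 43.]
372 [310.3 229.2] [434.9 -45.4] [435.2 -45.8] 94.7 [42. 44.]
65 [471.8 282.5] [ 316.  -405.6] [ 315.  -405.1] 42.6 [35. 16.]
221 [447.6 293.2] [ 291.7 -356.2] [ 292.6 -358. ] 28.5 [34. 39.]
pan [507.4981369  -41.82647845] 1129
empty [ 475. -295.   40.]
bowl [ 308. -373.   40.]
funnel [329. 384.  40.]
```

>>> apply_moves --moves '[0,0,0,0,0,-0.136,85,0,0,0,0,0,-0.136,85,0,0,0,0,0,-0.135,85,-15.7,-51.6,0,0,0,0,70,-15.7,-51.6,0,0,0,0,70,-15.7,-51.6,0,0,0,0,70,-15.7,-51.6,0,0,0,0,70,-15.7,-51.6,0,0,0,0,70]'

```text
t: 1.1
tcp_pos: [325.8, 314.2, 230.9]
orientation: [-0.0, -0.0, 1.0, -0.0]
contact_force: [0.7, -0.2, -0.4]
width: 70.0
grasp_force: 0.0
```

>>> apply_moves --moves '[-15.7,-51.6,0,0,0,0,70,-15.7,-51.6,0,0,0,0,70,-15.7,-51.6,0,0,0,0,70,-15.7,-51.6,0,0,0,0,70,-15.7,-51.6,0,0,0,0,70,-15.7,-51.6,20,0,0,0,70,-15.7,-51.6,40,0,0,0,70,0,0,0,0,0,0,70]'

```text
t: 2.1
tcp_pos: [432.5, -43.8, 170.6]
orientation: [-0.004, 0.003, 1.0, 0.001]
contact_force: [0.1, 0.3, 0.3]
width: 70.2
grasp_force: 0.0
```

>>> apply_moves --moves '[-2.5,-1.7,20,0,0,0,70,0,0,30,0,0,0,70,0,0,20,0,0,0,70,0,0,15,0,0,0,70,0,0,11,0,0,0,70,0,0,0,0,0,0,60,0,0,0,0,0,0,54,0,0,0,0,0,0,51]'

```text
t: 3.1
tcp_pos: [438.1, -43.7, 79.0]
orientation: [0.001, -0.0, 1.0, -0.0]
contact_force: [0.8, 0.4, 0.8]
width: 51.2
grasp_force: 0.4
```

```bash
python3 - <<'E'
from h import *
s=robot.state(); print(s['tcp_pos'],s['width'],s['contact_force'])
im,d=shot('top'); im2,d2=shot('side')
c=cv2.resize(im[130:260,230:400],None,fx=3,fy=3); e=cv2.resize(im2[140:270,230:400],None,fx=3,fy=3)
cv2.imwrite('pics/g1.png',np.vstack([c[:300],e[:300]])[:,:,::-1])
E
```

```text
[438.07624004 -43.69094834  78.95123022] 51.17698487855607 [0.76970303 0.35448895 0.82372862]
```

View pics/g1.png

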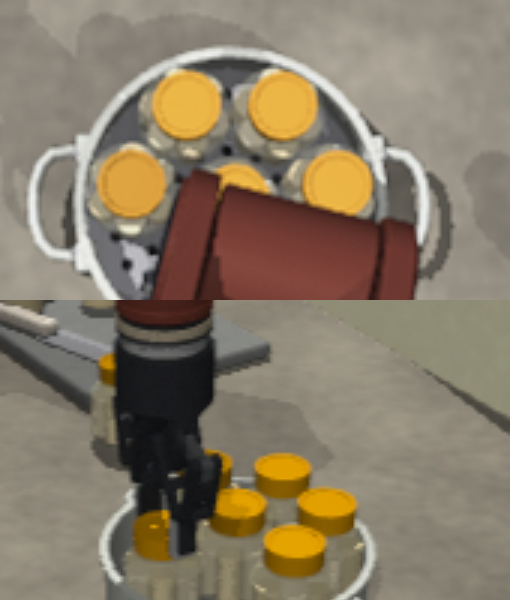

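The fingers straddle the loose jar's lid, which sits at about (155,535) in the lower crop. I'll go down 4 mm, centre and grip.

>>> apply_moves --moves '[0,0,0,0,0,0,54,2,-1.5,4,0,0,0,54,0,0,0,0,0,0,50,0,0,0,0,0,0,46,0,0,0,0,0,0,44,0,0,0,0,0,0,44,0,0,0,0,0,0,44,0,0,0,0,0,0,44]'

```text
t: 4.2
tcp_pos: [435.0, -44.7, 74.0]
orientation: [-0.0, -0.0, 1.0, 0.0]
contact_force: [-0.8, -0.3, 1.1]
width: 46.0
grasp_force: 61.4
```

>>> apply_moves --moves '[-0.3,-5.1,0,0,0,0,44,-0.8,-5.1,0,0,0,0,44,-1.2,-5.1,0,0,0,0,44,-1.7,-5.1,0,0,0,0,44,-2.2,-5.1,0,0,0,0,44,-2.6,-5.1,0,0,0,0,44,-3,-5,0,0,0,0,44,-3.2,-4.9,0,0,0,0,44]'

```text
t: 5.2
tcp_pos: [450.4, -85.6, 74.0]
orientation: [-0.0, -0.0, 1.0, -0.0]
contact_force: [-1.0, 0.7, -1.7]
width: 46.3
grasp_force: 61.5
```

>>> apply_moves --moves '[0,0,0,0,0,0,44,0,0,0,0,0,0,44,0,0,0,0,0,0,50,0,0,0,0,0,0,56,0,0,0,0,0,0,60,0,0,-10,0,0,0,60,0,0,-25,0,0,0,60,0,0,-50,0,0,0,60]'

```text
t: 6.2
tcp_pos: [448.3, -84.6, 158.4]
orientation: [-0.002, -0.0, 1.0, 0.001]
contact_force: [0.6, 0.1, -0.6]
width: 60.2
grasp_force: 0.0
```

>>> apply_moves --moves '[0,0,-42,0,0,0,70,-14,46,0,0,0,0,70,-14,46,0,0,0,0,70,-14,46,0,0,0,0,70,-14,46,0,0,0,0,70,-14,46,0,0,0,0,70,-14,46,0,0,0,0,70,-14,46,0,0,0,0,70]'

```text
t: 7.2
tcp_pos: [548.6, 238.4, 202.0]
orientation: [0.001, -0.0, 1.0, 0.0]
contact_force: [0.7, -0.2, 0.3]
width: 70.2
grasp_force: 0.0
```

>>> apply_moves --moves '[-11,44,20,0,0,0,70,0,0,20,0,0,0,70,0,0,20,0,0,0,70,0,0,10,0,0,0,70,0,0,0,0,0,0,70,0,0,0,0,0,0,70,0,0,0,0,0,0,70,0,0,0,0,0,0,70]'

```text
t: 8.2
tcp_pos: [559.7, 280.8, 131.9]
orientation: [0.001, -0.0, 1.0, 0.0]
contact_force: [0.4, -0.4, -0.6]
width: 69.8
grasp_force: 0.0
```

```bash
python3 - <<'E'
from h import *
s=robot.state(); print(s['tcp_pos'],s['width'])
im,d=shot('top')
for o in lids(im,d): print(*o)
im2,d2=shot('side')
c=cv2.resize(im[130:260,130:400],None,fx=2.3,fy=2.3); e=cv2.resize(im2[90:260,130:400],None,fx=2.3,fy=2.3)
cv2.imwrite('pics/g2.png',np.vstack([c[:299],e[:300]])[:,:,::-1])
E
```

```text
[559.66687801 280.83748437 131.93797113] 69.80538138765114
379 [291.8 165.1] [571.3  -7.7] [571.7  -8. ] 94.4 [45. 43.]
385 [323.7 165.2] [570.7 -75.5] [570.9 -75.1] 94.4 [46. 45.]
114 [157.4 177.7] [546.5 277.5] [550.8 279.4] 82.6 [27. 41.]
364 [273.4 191. ] [515.8  31.6] [515.7  31.5] 94.6 [43. 44.]
391 [341.9 191.4] [ 514.6 -113.5] [ 514.1 -113.5] 94.4 [45. 46.]
373 [307.9 196.1] [505.  -41.5] [504.9 -41.3] 94.7 [43. 43.]
376 [328.5 221.6] [450.8 -84.1] [450.7 -84. ] 94.6 [44. 44.]
185 [446.3 293.1] [ 291.8 -353.6] [ 292.6 -355.8] 28.2 [34. 36.]
```

View pics/g2.png

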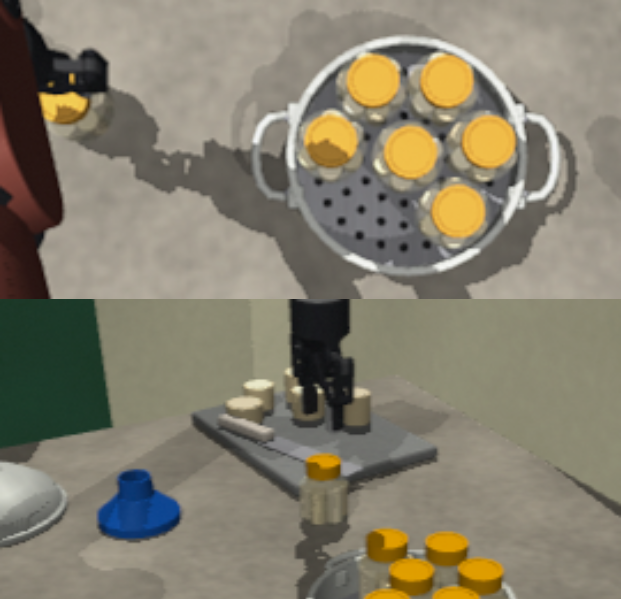

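Both pictures show the loose jar slid next to its neighbour, the whole lower-left place open at about (375,215) in the crop, and the gripper above the seventh jar. Radial clearance is only about 2 mm, so I'll first slide the middle jar 3 mm away from the slot.

>>> apply_moves --moves '[0,0,-40,0,0,0,60,7.8,-46,0,0,0,0,60,7.8,-46,0,0,0,0,60,7.8,-46,0,0,0,0,60,7.8,-46,0,0,0,0,60,7.8,-46,0,0,0,0,60,7.8,-46,0,0,0,0,60,7.8,-46,0,0,0,0,60]'

```text
t: 9.3
tcp_pos: [504.4, -42.6, 171.5]
orientation: [0.0, -0.0, 1.0, -0.0]
contact_force: [-0.5, -0.5, -0.0]
width: 60.3
grasp_force: 0.0
```

>>> apply_moves --moves '[0,0,0,0,0,-0.175,58,0,0,0,0,0,-0.175,58,0,0,0,0,0,-0.175,58,0,0,20,0,0,0,58,0,0,20,0,0,0,58,0,0,0,0,0,0,58,0,0,0,0,0,0,58,0,0,0,0,0,0,58]'

```text
t: 10.3
tcp_pos: [505.5, -41.4, 132.3]
orientation: [0.001, -0.26, 0.966, -0.001]
contact_force: [-0.3, -1.4, 0.2]
width: 57.9
grasp_force: 0.0
```

>>> apply_moves --moves '[0,0,15,0,0,0,58,0,0,15,0,0,0,58,0,0,12,0,0,0,58,0,0,8,0,0,0,58,0,0,7,0,0,0,58,0,0,0,0,0,0,58,0,0,0,0,0,0,54,0,0,0,0,0,0,51]'

```text
t: 11.3
tcp_pos: [505.1, -41.4, 74.6]
orientation: [0.001, -0.26, 0.966, -0.0]
contact_force: [0.6, 0.0, -0.1]
width: 51.0
grasp_force: 0.0
```

>>> apply_moves --moves '[0,0,0,0,0,0,48,0,0,0,0,0,0,44,0,0,0,0,0,0,44,0,0,0,0,0,0,44,-0.8,-1.6,0,0,0,0,44,-0.8,-1.6,0,0,0,0,44,0,0,0,0,0,0,44,0,0,0,0,0,0,44]'

```text
t: 12.3
tcp_pos: [507.7, -42.8, 75.2]
orientation: [-0.0, -0.26, 0.966, 0.0]
contact_force: [-3.4, 2.6, 8.7]
width: 46.2
grasp_force: 62.2
```

>>> apply_moves --moves '[0,0,0,0,0,0,50,0,0,0,0,0,0,55,0,0,0,0,0,0,58,0,0,-10,0,0,0,58,0,0,-25,0,0,0,58,0,0,-40,0,0,0,58,0,0,-50,0,0,0,65,0,0,0,0,0,0,70]'

```text
t: 13.3
tcp_pos: [511.6, -44.1, 205.3]
orientation: [0.005, -0.26, 0.966, -0.003]
contact_force: [-0.4, -0.0, 0.4]
width: 70.3
grasp_force: 0.0
```

>>> apply_moves --moves '[-29.4,36.5,0,0,0,0,70,-29.4,36.5,0,0,0,0,70,-29.4,36.5,0,0,0,0,70,-29.4,36.5,0,0,0,0,70,-29.4,36.5,0,0,0,0,70,-29.4,36.5,0,0,0,0,70,-29.4,36.5,0,0,0,0,70,0,0,20,0,0,0,70]'

```text
t: 14.3
tcp_pos: [558.7, 284.5, 180.2]
orientation: [0.002, -0.261, 0.965, 0.001]
contact_force: [0.4, -0.7, -0.2]
width: 69.8
grasp_force: 0.0
```

>>> apply_moves --moves '[0,0,30,0,0,0,70,0,0,20,0,0,0,70,0,0,10,0,0,0,70,0,0,0,0,0,0,70,0,0,0,0,0,0,70,0,0,0,0,0,0,70,0,0,0,0,0,0,70,0,0,0,0,0,0,70]'

```text
t: 15.3
tcp_pos: [557.8, 281.1, 119.5]
orientation: [0.0, -0.26, 0.966, 0.0]
contact_force: [0.4, 0.5, 0.3]
width: 70.1
grasp_force: 0.0
```

```bash
python3 - <<'E'
from h import *
im,d=shot('top')
for o in lids(im,d): print(*o)
E
```

```text
379 [291.8 165.1] [571.4  -7.7] [572.  -8.] 94.4 [45. 43.]
385 [323.7 165.2] [570.8 -75.5] [570.9 -75. ] 94.4 [47. 45.]
366 [273.5 191.1] [515.8  31.6] [515.8  31.5] 94.6 [43. 44.]
390 [341.8 191.4] [ 514.6 -113.5] [ 514.3 -113.8] 94.6 [45. 46.]
371 [308.  195.2] [507.1 -41.5] [507.  -41.4] 94.4 [43. 43.]
376 [328.5 221.6] [450.9 -84.2] [450.8 -83.8] 94.5 [44. 45.]
180 [446.2 293.2] [ 291.  -353.8] [ 292.8 -355.7] 28.2 [34. 35.]
```

>>> apply_moves --moves '[-0.5,-0.9,15,0,0,0,70,0,0,15,0,0,0,70,0,0,15,0,0,0,66,0,0,8,0,0,0,62,0,0,5,0,0,0,58,0,0,0,0,0,0,55,0,0,0,0,0,0,52,0,0,0,0,0,0,50]'

```text
t: 16.35
tcp_pos: [559.0, 280.7, 61.8]
orientation: [0.001, -0.26, 0.966, 0.0]
contact_force: [-0.1, 0.1, -0.1]
width: 50.2
grasp_force: 0.0
```

>>> apply_moves --moves '[0,0,0,0,0,0,47,0,0,0,0,0,0,44,0,0,0,0,0,0,44,0,0,0,0,0,0,44,0,0,0,0,0,0,44,0,0,0,0,0,0,44,0,0,-5,0,0,0,44,0,0,-5,0,0,0,44]'

```text
t: 17.35
tcp_pos: [557.1, 279.9, 69.7]
orientation: [-0.002, -0.26, 0.966, -0.0]
contact_force: [-0.6, -0.8, -3.1]
width: 46.1
grasp_force: 61.9
```

>>> apply_moves --moves '[0,0,-10,0,0,0,44,0,0,-18,0,0,0,44,0,0,-22,0,0,0,44,0,0,-22,0,0,0,44,0,0,-22,0,0,0,44,0,0,-15,0,0,0,44,0,0,-6,0,0,0,44,0,0,0,0,0,0,44]'

```text
t: 18.35
tcp_pos: [558.5, 280.5, 186.4]
orientation: [0.0, -0.26, 0.966, 0.0]
contact_force: [-0.3, 0.3, -3.7]
width: 46.0
grasp_force: 62.0
```

```bash
python3 - <<'E'
from h import *
s=robot.state(); print(s['tcp_pos'],s['orientation'],s['width'],s['grasp_force'])
im2,d2=shot('side')
e=cv2.resize(im2[60:260,200:400],None,fx=2.5,fy=2.5)
cv2.imwrite('pics/g3.png',e[:,:,::-1])
E
```

```text
[558.49326475 280.51566019 186.35926065] [ 2.32120983e-04 -2.59590302e-01  9.65718810e-01  3.41119947e-05] 45.99854896931097 61.977399587631226
```

View pics/g3.png

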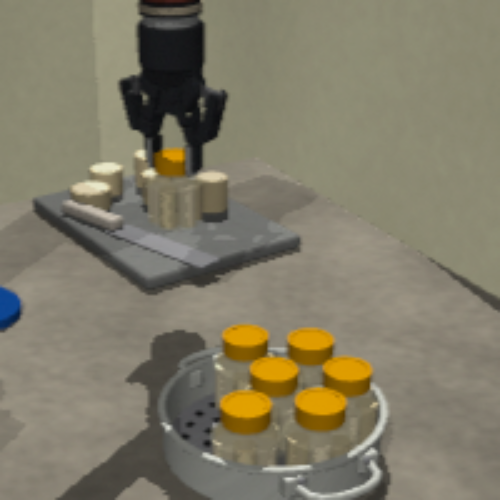

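The jar hangs upright in the grip at (172,190), and the open slot is at about (200,425). Next I'll carry it over.

>>> apply_moves --moves '[12,-9.6,0,0,0,0,44,24,-19.1,0,0,0,0,44,32,-25.5,0,0,0,0,44,32,-25.5,0,0,0,0,44,32,-25.5,0,0,0,0,44,32,-25.5,0,0,0,0,44,32,-25.5,0,0,0,0,44,24,-19.1,0,0,0,0,44]'

```text
t: 19.4
tcp_pos: [453.9, 16.6, 185.1]
orientation: [-0.001, -0.259, 0.966, -0.0]
contact_force: [0.5, -0.8, -3.9]
width: 46.2
grasp_force: 62.2
```

>>> apply_moves --moves '[14,-11.2,0,0,0,0,44,7.6,-6,0,0,0,0,44,0,0,10,0,0,0,44,0,0,8,0,0,0,44,0,0,0,0,0,0,44,0,0,0,0,0,0,44,0,0,0,0,0,0,44,0,0,0,0,0,0,44]'

```text
t: 20.4
tcp_pos: [446.2, -7.1, 168.4]
orientation: [0.0, -0.26, 0.966, -0.0]
contact_force: [-0.4, -0.8, -3.7]
width: 46.0
grasp_force: 62.2
```

```bash
python3 - <<'E'
from h import *
s=robot.state(); print(s['tcp_pos'],s['width'],s['grasp_force'])
im,d=shot('top')
for o in lids(im,d): print(*o)
im2,d2=shot('side')
c=cv2.resize(im[130:260,230:400],None,fx=3,fy=3); e=cv2.resize(im2[100:270,210:380],None,fx=3,fy=3)
cv2.imwrite('pics/g4.png',np.hstack([c[:390,:390],e[:390,:400]])[:,:,::-1])
E
```

```text
[446.21795248  -7.12215758 168.37501822] 45.98805997801453 62.186511754989624
381 [291.8 165. ] [571.4  -7.8] [571.8  -8. ] 94.4 [45. 43.]
385 [323.7 165.2] [570.7 -75.5] [571.  -74.8] 94.5 [47. 45.]
116 [342.4 184.9] [ 529.8 -113.6] [ 527.8 -115.2] 95.3 [18. 42.]
347 [445.3 287.1] [ 300.4 -353.7] [ 311.9 -353.7] 31.7 [72. 49.]
```

View pics/g4.png

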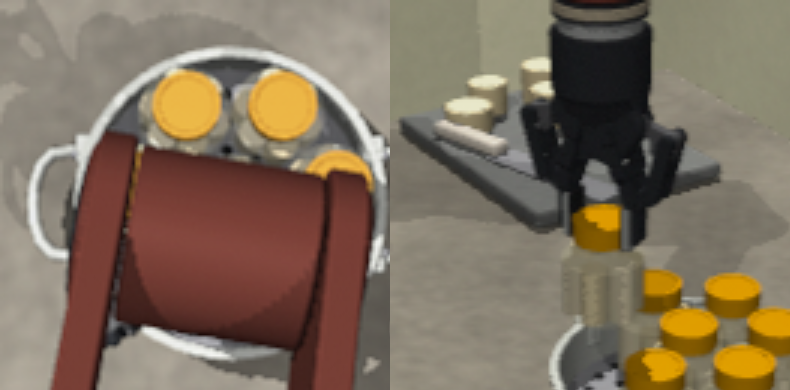

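The held jar hangs over the slot, with its lid at (605,225) in the right-hand half. The arm hides the slot in the top view. I'll lower in stages and watch the force.

>>> apply_moves --moves '[0.4,0,8,0,0,0,44,0,0,10,0,0,0,44,0,0,10,0,0,0,44,0,0,8,0,0,0,44,0,0,6,0,0,0,44,0,0,3,0,0,0,44,0,0,0,0,0,0,44,0,0,0,0,0,0,44]'

```text
t: 21.5
tcp_pos: [446.0, -7.5, 123.5]
orientation: [0.0, -0.26, 0.966, -0.0]
contact_force: [1.3, 0.2, -3.6]
width: 45.9
grasp_force: 62.2
```

>>> apply_moves --moves '[0,0,4,0,0,0,44,0,0,4,0,0,0,44,0,0,4,0,0,0,44,0,0,3,0,0,0,44,0,0,3,0,0,0,44,0,0,3,0,0,0,44,0,0,0,0,0,0,44,0,0,0,0,0,0,44]'

```text
t: 22.5
tcp_pos: [445.7, -7.4, 102.1]
orientation: [0.0, -0.26, 0.966, -0.0]
contact_force: [-0.3, 0.4, -3.7]
width: 46.2
grasp_force: 62.2
```

Free of contact, with the foot at about z 40, inside the pan. 28 mm remain.

>>> apply_moves --moves '[0,0,5,0,0,0,44,0,0,5,0,0,0,44,0,0,5,0,0,0,44,0,0,4,0,0,0,44,0,0,3,0,0,0,44,0,0,2,0,0,0,44,0,0,0,0,0,0,44,0,0,0,0,0,0,44]'

```text
t: 23.5
tcp_pos: [445.7, -7.4, 78.2]
orientation: [0.0, -0.26, 0.966, -0.0]
contact_force: [0.2, 0.3, -3.7]
width: 46.3
grasp_force: 62.2
```

>>> apply_moves --moves '[0,0,1,0,0,0,44,0,0,1,0,0,0,44,0,0,1,0,0,0,44,0,0,0.5,0,0,0,44,0,0,0,0,0,0,44,0,0,0,0,0,0,44,0,0,0,0,0,0,44,0,0,0,0,0,0,44]'

```text
t: 24.5
tcp_pos: [445.6, -7.4, 74.6]
orientation: [-0.0, -0.26, 0.966, -0.0]
contact_force: [0.3, -1.8, -3.1]
width: 46.0
grasp_force: 62.2
```

>>> apply_moves --moves '[0,0,0.5,0,0,0,44,0,0,0,0,0,0,44,0,0,0.5,0,0,0,44,0,0,0,0,0,0,44,0,0,0.4,0,0,0,44,0,0,0,0,0,0,44,0,0,0,0,0,0,44,0,0,0,0,0,0,44]'

```text
t: 25.5
tcp_pos: [446.0, -7.5, 74.2]
orientation: [0.0, -0.26, 0.966, -0.0]
contact_force: [-2.6, 1.3, 6.5]
width: 45.9
grasp_force: 62.9
```

Contact came at the expected height. I'll release and rise.

>>> apply_moves --moves '[0,0,0,0,0,0,48,0,0,0,0,0,0,54,0,0,0,0,0,0,60,0,0,0,0,0,0,60,0,0,-10,0,0,0,60,0,0,-25,0,0,0,60,0,0,-40,0,0,0,60,0,0,-40,0,0,0,60]'

```text
t: 26.5
tcp_pos: [445.5, -7.4, 189.8]
orientation: [0.0, -0.26, 0.966, -0.0]
contact_force: [1.0, -0.9, 0.1]
width: 60.0
grasp_force: 0.0
```

>>> apply_moves --moves '[-30,40,0,0,0,0,60,-30,40,0,0,0,0,60,-30,40,0,0,0,0,60,-30,40,0,0,0,0,60,-30,40,0,0,0,0,60,-30,40,0,0,0,0,60,0,0,0,0,0,0,60,0,0,0,0,0,0,60]'

```text
t: 27.5
tcp_pos: [480.8, 290.2, 188.4]
orientation: [-0.0, -0.26, 0.966, -0.0]
contact_force: [0.3, -0.7, -0.6]
width: 60.1
grasp_force: 0.0
```

```bash
python3 - <<'E'
from h import *
im,d=shot('top')
for o in lids(im,d):
    print(*o, 'r',np.hypot(*(o[2]-[507.4,-41.7])).round(1))
im2,d2=shot('side')
c=cv2.resize(im[130:260,230:400],None,fx=3,fy=3); e=cv2.resize(im2[150:280,240:380],None,fx=3,fy=3)
cv2.imwrite('pics/g5.png',np.hstack([c[:390,:390],e[:390,:400]])[:,:,::-1])
E
```

```text
382 [291.8 165. ] [571.4  -7.7] [571.7  -8. ] 94.4 [45. 43.] r 72.5
386 [323.7 165.2] [570.9 -75.5] [571.1 -74.9] 94.2 [47. 45.] r 71.9
376 [273.4 191.1] [515.9  31.5] [515.8  31.5] 94.5 [43. 44.] r 73.7
394 [341.8 191.4] [ 514.7 -113.6] [ 514.2 -114.4] 94.5 [45. 45.] r 72.3
375 [308.1 195.3] [507.  -41.7] [506.8 -41.3] 94.6 [43. 43.] r 0.4
383 [328.5 221.5] [450.7 -84.2] [450.7 -83.8] 94.4 [44. 45.] r 70.9
374 [291.5 223.6] [446.9  -6. ] [447.  -6.] 94.6 [44. 44.] r 70.2
207 [447.  293.2] [ 290.8 -355.6] [ 292.7 -357.7] 28.0 [34. 39.] r 381.4
```

View pics/g5.png

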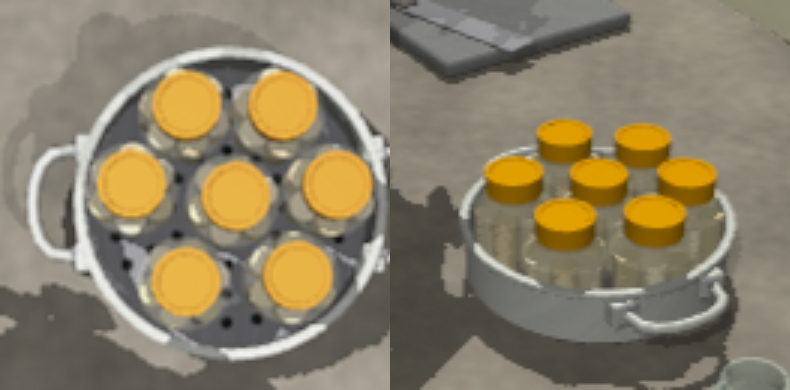

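All seven lids are at the same height (about 94.5 mm measured) and inside the pan, one in the middle at (235,195) and six round it, and the gripper is clear.

```bash
python3 -c "
from bench import robot
print(robot.job_done())"
```

```text
the job is handed in; nothing more can be done
None
```

The job is handed in after about 27.5 s of robot time: all seven filled jars stand upright on the rack, one in the middle and six round it, and the empty jar, bowl and funnel were never touched; the hand-in call gave no verdict.

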